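Put the washed pastry brush away in its sprung ring holder

ROBOT

A 6-joint arm with a two-finger parallel gripper is mounted at the origin on the work surface. World frame = base frame: x ahead of the robot, y to its left, z up, the work surface at z = 0. Lengths are in m, angles in rad, forces in N, time in s.
With the tool pointing down it reaches from about 0.325 to 0.875 m from the base axis. Payload 4.4 kg.
Tool frame: the origin (TCP) lies at the very end of the fingers, on their centre line; the grasp point (between the pads) lies ctrl.grip_depth behind it (ctrl.grip_depth is the distance from the TCP to the grasp point, in m); z points along the fingers, y is the line along which they close (so a half turn about z gives the same grasp; the last joint's range is limited). The gripper opens to 85 mm and grips with 20 to 120 N. Pads are 22 mm wide; open, the fingers measure 114 mm over their backs; the gripper's body (76 mm by 85 mm) begins 54 mm behind the grasp point. The pads swing forward as they close: fully open they stand 13 mm farther back than shut.
Start: joints at [-1.323, 0.207, 1.542, -0, 1.393, -0.15], TCP at [0.223, -0.53, 0.201] pointing down, gripper open.
Joint ranges: [-2.73, 2.73], [-0.86, 2.22], [0.23, 2.46], [-1.11, 4.25], [0.08, 2.63], [-2.82, 2.82]. Speed limits (rad/s): [2.79, 2.79, 3.14, 3.14, 3.14, 3.14].

INTERFACE

Orientations are given as a rotation vector (axis times angle).
In Python, from station import ctrl, snapshot, get_calibration gives the robot as it stands.
- The arm moves only by the tool carry_out, never from a script. Its argument "commands" is a list of rows, each a list of 6 numbers: the shift along the world's x, y, z scaled (see below), then the turn, a rotation vector about the world's x, y, z scaled (see below). A call has 1 to 10 rows; each row shifts and turns the commanded pose from where the row before left it; what a row does not reach is not made up. The controller multiplies each number of a shift by 100 mm and each number of a turn by 5 degrees. A row lasts 1/10 s, in which the tool goes at most 50 mm and 8.59 degrees, less where a joint would pass 70% of its speed; a pose out of reach is approached as far as the arm can. A call with a number of a shift or a turn outside -1 to 1 is refused whole. A call with a gripper value outside its range is refused whole. "gripper" is the gripper command: -1 is shut, 1 is fully open, values between are in proportion, set as the call begins (left out, the last holds). The fingers move at their own pace and stop on an object; the grip force is fixed at half the most. Time passes only in rows, so rows that do not move let the fingers close. It gives the time, the measured TCP pose, the force, the opening and the grip force at its end, in the units of the state.
- ctrl.get_state(): the state, without advancing time (a new reading comes with each control period).
- snapshot(name): name is "scene" or "top" or "wrist"; returns the picture (400x640x3 uint8, blue, green, red); there is no depth.
- get_calibration(name): a dict with "fx", "fy", "cx", "cy" (pixels), "rvec" (rotation vector, rad) and "tvec" (3), from world to camera coordinates, as OpenCV has them. Camera axes: x right, y down, z forward; pixel columns grow to the right and rows downward; lengths in m; the calibration is good to about 2 mm. The wrist camera is an equidistant fisheye: a pixel r from the principal point sees the ray r / f radians off the axis. A picture is of the moment at which its call begins: read the wrist's pose just before it. get_calibration takes no time and is no camera call; for the wrist camera it gives the pose at the moment of the call.
- ctrl.finish_job(): hands the job in; it is judged then, once.
The state is a dict: "t": time; "joint_pos": joint angles; "dq": joint speeds; "tau": joint torques, N m; "position": TCP position; "tcp_rot": TCP orientation; "wrist_force": force on the tool from outside, world axes, zero at the start; "ft_torque": the same for the moment, N m; "grip_width": finger opening in m; "finger_force": force on a finger pad.
Only numpy, scipy, OpenCV 4.12 (cv2) and the standard library are available. Lean on these libraries where they do the work, as an engineer would, in place of code of your own. Each camera call takes 0.05 s, during which the arm holds its last target. There are 200 camera calls.

TASK

The washed pastry brush is standing in the blue stoneware crock to dry. Lift it out and put it away in its steel holder: guide it handle first down through the ring without letting it drop, then press it gently past the ring's springs until the head sits fully home on the ring, without straining the sprung arm. Let go and leave it hanging upright there, with the crock still standing where it was and everything else on the shelf left alone.

Things in the scene. Friction and masses are not known exactly. Their poses are not given: they have to be found in the camera images.
- brush_grip (a point): Pastry brush, loose, 186 mm long, about 0.11 kg, round about its z axis, which points from handle to bristles (up when it stands handle down). This point is on the axis inside the steel ferrule, where it is best gripped: ferrule 32 mm across, 44 mm tall, from 28 mm below to 16 mm above this point; pale bristles end 46 mm above it. Starts leaning about 0.2 rad in the crock.
- brush_shoulder (a point): Centre of the ferrule's flat underside (the shoulder), 28 mm below brush_grip; same axes. Below it: neck 14 mm across for 7 mm, then a swell 22 mm across, widest 13 to 15 mm below the shoulder, tapering to 14 mm across 33 mm below it; slim (13 to 14 mm) from there to the foot.
- brush_foot (a point): Foot of the wooden handle: centre of its end face, 112 mm below the shoulder; same axes. 13 mm across, chamfered.
- crock: Small blue stoneware crock, loose, 0.5 kg, 52 mm across, 84 mm tall, bore 32 mm, inner floor 8 mm up. Origin: centre of its underside, z up.
- holder: Steel brush holder, fixed to the shelf. Origin: on the shelf exactly under the ring's centre, z up. Base plate 6 mm thick with a 9 mm tall lip, from -65 to +135 mm along own x, 100 mm wide. A post 13 mm across, 205 mm tall, stands at own x = +90 mm; a carrier block clamped on it bears a sprung steel arm, 20 mm wide, that reaches along own -x to the ring.
- ring_axis (a point): Point on the vertical axis of the level ring, fixed 100 mm above the shelf. Ring: bore 25 mm, 41 mm across, 4 mm thick. The carrier is clamped anywhere over 40 mm of the post: the ring's top is 124 to 164 mm above the shelf, differs every time and is not measured: feel for it or see it. The arm bends 1 mm down per 5 N on the ring and springs back; over 25 N strains it.
- spring_axis (a point): Point on the ring's axis 90 mm above the shelf. Four leaf springs under the ring, bumps 7 mm below its top, leave a gap 16 mm across: the slim handle passes freely, the brush's swell must be pressed through. The push grows to 6 to 15 N (more when fast; the brush's weight is not enough), lets go 5 to 9 mm before home, then the shoulder stops on the ring's top and the push rises steadily.
- mortar: Three-legged dark stone mortar, 164 mm across, 102 mm tall, heavy. Bystander. Origin: centre of its underside.
- pestle: Stone pestle standing by the mortar, 46 mm across, 80 mm tall. Bystander. Origin: centre of its underside.
- cedar_box: Cedar box 140 x 220 mm, 80 mm tall without the 43 mm brass lid knob, fixed, lid closed. Bystander. Origin: centre of its underside.
- plate: White melamine plate, 210 mm across, 20 mm tall, loose. Bystander. Origin: centre of its underside.
- timer_top (a point): Red plastic kitchen timer, 72 mm across, 58 mm tall, fixed; this point is the middle of its white knob's top. Bystander.
- timer_knob (a joint): The timer's knob, rad; 0 at rest, grows clockwise. To be left at rest.
- spice_jar: Amber glass spice jar, 60 mm across, 100 mm tall, loose. Bystander. Origin: centre of its underside.
- rolling_pin: Wooden rolling pin, 350 mm long along its own y, 52 mm thick, on a fixed rest. Bystander. Origin: under its middle.

How it is judged:
On the way, in this order (a step that is already met when the one before it is completed fails the run):
1. the brush is lifted clear of the crock (height (world z) of brush_foot above 0.095 m and contact force between brush and crock below 0.05 N), for 0.1 s.
2. the handle is threaded down through the ring (height (world z) of brush_foot below 0.11 m and horizontal distance between brush_foot and holder below 0.012 m and horizontal distance between brush_grip and holder below 0.015 m), for 0.1 s.
At the end, for the whole second after the job is handed in: The brush hangs in the ring, ferrule resting on the ring (over 0.1 N), axis within 7 mm of the ring's centre at the ferrule and 10 mm at the foot, upright within 0.1 rad, foot below 60 mm, at rest; the crock stands upright within 35 mm of its start (contact force between brush_c0 and holder above 0.1 N and horizontal distance between brush_grip and holder below 0.007 m and horizontal distance between brush_foot and holder below 0.01 m and height (world z) of brush_foot below 0.06 m and angle between each of brush_grip, crock's own z axis and vertical below 0.1 rad and linear speed of brush below 0.02 m/s and distance of crock from where it was at the start of the episode below 0.035 m); the robot touches nothing.
It fails at once if the sprung arm was strained: the ferrule pressed on the ring with more than 25 N, or the brush was jammed in the holder with more than 50 N (the springs' own squeeze, up to 30 N, counts in this) (contact force between brush_c0 and holder above 25 N or contact force between brush and holder above 50 N).
It fails at once if the brush was let drop down the ring (over 0.6 m/s in it) (linear speed of brush above 0.6 m/s and horizontal distance between brush_foot and holder below 0.012 m and height (world z) of brush_foot below 0.12 m).
It fails at once if the holder was struck or pushed by the robot with more than 10 N (contact force between any of the arm, the fingers and holder above 10 N).
It fails at once if the crock was tipped or dragged (angle between crock's own z axis and vertical above 0.35 rad or distance of crock from where it was at the start of the episode above 0.04 m).
It fails at once if a bystander was disturbed (distance of any of mortar, pestle, plate, spice_jar from where it was at the start of the episode above 0.02 m or value of joint timer_knob above 0.15 rad or value of joint timer_knob below -0.15 rad or contact force between any of the arm, the fingers, brush and cedar_box above 5 N or contact force between any of the arm, the fingers, brush and rolling_pin above 5 N).
It also fails if it takes over 56 s, if anything falls off the work surface, if the arm or the gripper's body presses on something with over 40 N, if the wrist force passes 120 N, or if a joint passes its speed limit or range.

## Working session

There is one attempt and no reset: what is moved stays moved. The work goes in short steps, Python scripts to look and compute and a tool call to move; the robot and the scene stay as the last step left them, time stands still between calls to the robot, and variables do not carry over. Pictures are saved under pics/ and viewed, at most 10 in all, crops included, and the job is handed in when it is done.

Besides the shell and the picture viewer there is one more tool, called after "Request:" by a JSON object that holds its "op" and its "data". carry_out: Moves the arm, as the interface text tells. Its arguments: {"type":"object","properties":{"commands":{"type":"array"},"gripper":{"type":"number"}},"required":["commands"]}

```bash
mkdir -p pics; python3 - <<'E'
from station import ctrl, snapshot, get_calibration
import cv2
s=ctrl.get_state(); print(s, ctrl.grip_depth)
for n in("scene","top"):
    cv2.imwrite(f"pics/{n}0.png",snapshot(n)); print(n,get_calibration(n))
E
```

```text
{'t': 0.0, 'joint_pos': array([-1.32247482e+00,  2.07467892e-01,  1.54298027e+00,  7.07449271e-06,
        1.39347977e+00, -1.50502395e-01]), 'dq': array([ 5.18070325e-04,  2.07538866e-04, -9.55082884e-05, -4.02768962e-04,
        1.00014549e-03,  3.38945528e-04]), 'tau': array([-1.07857970e-03, -3.83035612e+01, -2.91597962e+01, -4.44729212e-04,
        1.05754472e-02, -1.10134783e-05]), 'position': array([ 0.22307582, -0.52905965,  0.19978617]), 'tcp_rot': array([-3.07705025e+00, -6.21863364e-01,  1.68292394e-04]), 'wrist_force': array([ 0.2518015 , -0.41096958,  0.22931563]), 'ft_torque': array([ 0.05589157, -0.00445179, -0.05024268]), 'finger_force': 0.0, 'grip_width': 0.08566079137380274} 0.0187
scene {'fx': 387.10536239420793, 'fy': 387.10536239420793, 'cx': 328.1785493749926, 'cy': 197.94140089602647, 'rvec': array([ 1.71668183,  1.81616184, -0.76631098]), 'tvec': array([ 0.03798744, -0.33615724,  1.72884903])}
top {'fx': 401.96657405831616, 'fy': 401.96657405831616, 'cx': 323.9281258972644, 'cy': 204.75872684437948, 'rvec': array([ 2.14278913, -2.13842932,  0.18248718]), 'tvec': array([-0.0108733 ,  0.58346362,  1.47055455])}
```

View pics/scene0.png

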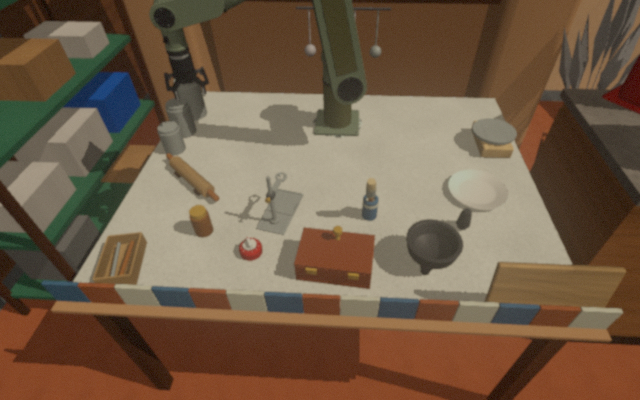

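View pics/top0.png

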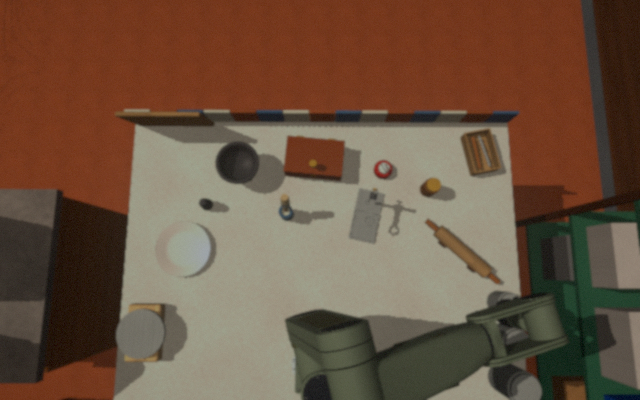

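The crock is at about (287,213) in the top view, with the brush leaning toward (284,198). The holder is around (370,215). I'll enlarge both views.

```bash
python3 - <<'E'
import cv2,numpy as np
a=cv2.imread("pics/top0.png")[175:255,265:425]; b=cv2.imread("pics/scene0.png")[160:240,230:390]
f=lambda i:cv2.convertScaleAbs(cv2.resize(i,None,fx=5,fy=3.7*5/3.7,interpolation=cv2.INTER_CUBIC)[:,:],alpha=1.6)
a,b=f(a),f(b)
cv2.imwrite("pics/crop0.png",np.vstack([a[:300],b[:300]]))
E
```

```text
(no output)
```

View pics/crop0.png

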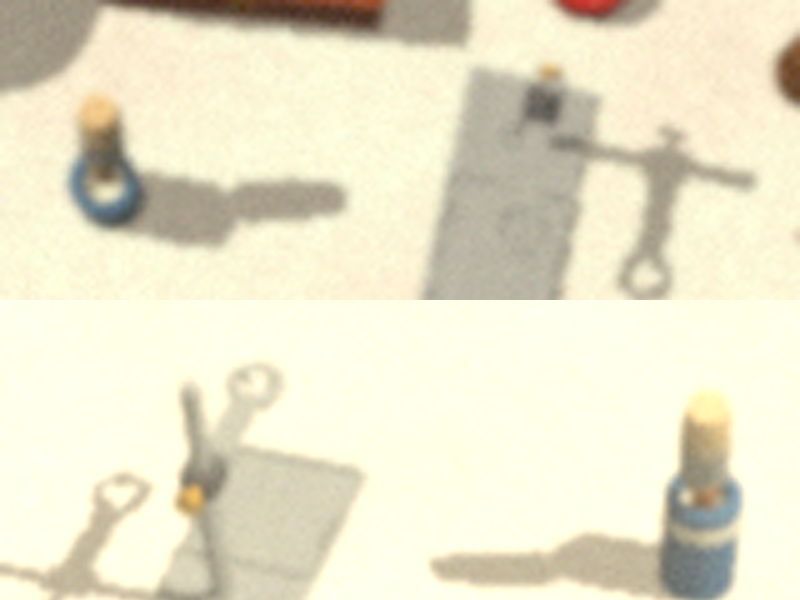

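```bash
cat > h.py <<'E'
from station import ctrl, snapshot, get_calibration
import cv2, numpy as np
from scipy.spatial.transform import Rotation as R
def ray(c,px,fish=False):
    u,v=(px[0]-c["cx"])/c["fx"],(px[1]-c["cy"])/c["fy"]
    if fish:
        r=np.hypot(u,v); d=np.array([u/r*np.sin(r),v/r*np.sin(r),np.cos(r)])
    else: d=np.array([u,v,1.])
    M=R.from_rotvec(c["rvec"]).as_matrix()
    return -M.T@c["tvec"], M.T@d/np.linalg.norm(d)
def onz(c,px,z,fish=False):
    o,d=ray(c,px,fish); return o+d*(z-o[2])/d[2]
def tri(*rs):
    A=sum(np.eye(3)-np.outer(d,d) for o,d in rs); b=sum((np.eye(3)-np.outer(d,d))@o for o,d in rs)
    return np.linalg.solve(A,b)
E
python3 - <<'E'
from h import *
np.set_printoptions(precision=4,suppress=True)
T,S=get_calibration("top"),get_calibration("scene")
print("crock",onz(T,(286,213),.084),onz(S,(370.6,199),.084))
print("brushtop",tri(ray(T,(284.8,196.6)),ray(S,(371.4,181))))
print("base",[onz(T,p,.008) for p in((359.6,188),(385,194.4),(351,237),(378,243))])
print("post",onz(T,(375,189),.205), onz(S,(268,199.5),.205))
print("ring",[onz(T,(369.4,219.5),z) for z in(.124,.144,.164)])
E
```

```text
crock [0.5465 0.1297 0.084 ] [0.5611 0.1354 0.084 ]
brushtop [0.5886 0.128  0.1878]
base [array([ 0.6566, -0.1492,  0.008 ]), array([ 0.6315, -0.248 ,  0.008 ]), array([ 0.4652, -0.1138,  0.008 ]), array([ 0.4424, -0.2168,  0.008 ])]
post [ 0.6126 -0.1822  0.205 ] [ 0.7001 -0.1649  0.205 ]
ring [array([ 0.5181, -0.1713,  0.124 ]), array([ 0.5156, -0.1688,  0.144 ]), array([ 0.5131, -0.1664,  0.164 ])]
```

Request:
{"op": "carry_out", "data": {"commands": [[0.05,0.1,0.45,0,0,0],[0.1,0.2,0.4,0,0,-0.5],[0.15,0.35,0.3,0,0,-0.5],[0.2,0.4,0.2,0,0,-0.5],[0.2,0.4,0.2,0,0,-0.5],[0.2,0.4,0.2,0,0,-0.5],[0.2,0.4,0.2,0,0,-0.5],[0.25,0.4,0,0,0,-0.5],[0.25,0.4,0,0,0,-0.5],[0.25,0.4,0,0,0,-0.5]], "gripper": 1}}

```text
t: 1.1
position: [0.4087, -0.1831, 0.3959]
tcp_rot: [3.141, 0.006, 0.0]
wrist_force: [1.2, -0.8, -0.9]
grip_width: 0.0853
finger_force: 0.0
```

Request:
{"op": "carry_out", "data": {"commands": [[0.25,0.4,0,0,0,0],[0.25,0.4,0,0,0,0],[0.25,0.4,0,0,0,0],[0.2,0.4,0,0,0,0],[0,0.2,0,0,0,0],[0,0,0,0,0,0],[0,0,0,0,0,0]]}}

```text
t: 1.8
position: [0.5031, -0.0048, 0.3955]
tcp_rot: [3.141, 0.011, -0.002]
wrist_force: [-0.0, -0.1, 0.6]
grip_width: 0.0851
finger_force: 0.0
```

```bash
python3 - <<'E'
from h import *
s=ctrl.get_state(); print(s["t"],s["position"],s["tcp_rot"],s["joint_pos"])
c=get_calibration("wrist"); np.save("w1.npy",c); print(c)
i=snapshot("wrist"); cv2.imwrite("pics/w1raw.png",i); cv2.imwrite("pics/w1.png",cv2.convertScaleAbs(cv2.resize(i,(800,500)),alpha=1.4))
T=snapshot("top"); cv2.imwrite("pics/top1.png",T)
E
```

```text
1.8 [ 0.50305907 -0.00479053  0.39550269] [ 3.14109500e+00  1.11091462e-02 -1.52226180e-03] [-1.81263602e-01 -2.72259793e-02  1.40345126e+00 -6.60177215e-04
  1.76623231e+00  1.38233141e+00]
{'fx': 309.70691628693146, 'fy': 309.70691628693146, 'cx': 318.40778140605283, 'cy': 203.53910676587248, 'rvec': array([-2.05635628,  2.04220669,  0.32582488]), 'tvec': array([-0.00947198,  0.378174  ,  0.72282825])}
```

View pics/w1.png

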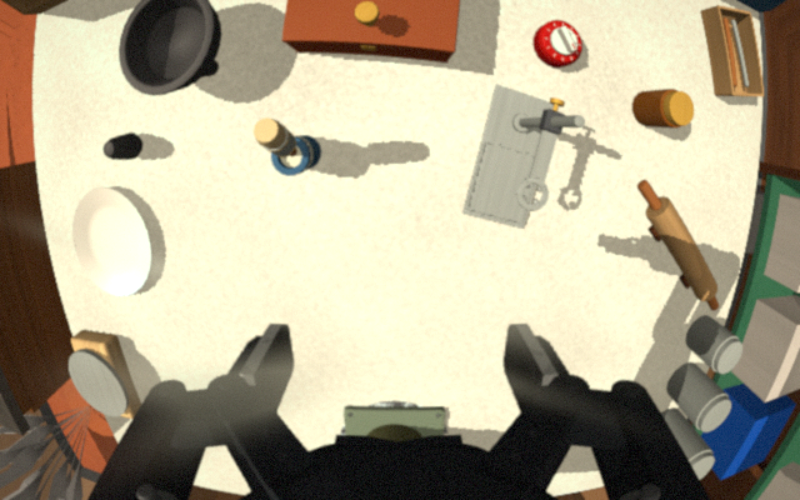

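The brush is at about (270,140) and the crock at (296,153) in this 1.25x wrist view. The ring is at (533,194), the post foot at (522,122) and the post top at (570,122). I'll enlarge for exact pixels.

```bash
python3 - <<'E'
import cv2,numpy as np
i=cv2.convertScaleAbs(cv2.imread("pics/w1raw.png"),alpha=1.2)
a=i[85:165,190:270]; b=i[65:185,365:485]
f=lambda x,k:cv2.resize(x,None,fx=k,fy=k,interpolation=cv2.INTER_CUBIC)
A=np.zeros((480,800,3),np.uint8); A[:320,:320]=f(a,4); A[:,320:]=f(b,4)
cv2.imwrite("pics/w1c.png",A)
E
```

```text
(no output)
```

View pics/w1c.png

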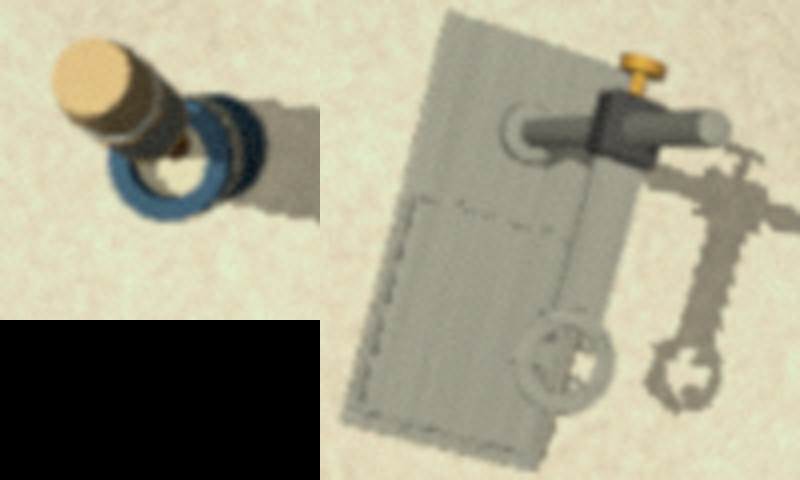

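```bash
python3 - <<'E'
from h import *
np.set_printoptions(precision=4,suppress=True)
c=np.load("w1.npy",allow_pickle=True).item(); T,S=get_calibration("top"),get_calibration("scene")
w=lambda p,z:onz(c,p,z,True)
print("cam",ray(c,(318,204),True)[0])
print("crock",w((232.5,124.5),.084))
bt=ray(c,(213.25,104.25),True)
print("brushtop wrist z.19",w((213.25,104.25),.188),"tri all",tri(bt,ray(T,(284.8,196.6)),ray(S,(371.4,181))),tri(bt,ray(S,(371.4,181))))
pt=w((463.5,97.25),.205);pf=w((417.5,98.25),.006);print("post",pt,pf)
cor=[w((397,67.5),.008),w((370,170.5),.008),w((418.75,182.5),.008)];print(cor)
ex=cor[0]-cor[1];print("len",np.linalg.norm(ex),np.linalg.norm(cor[1]-cor[2]),"yaw",np.arctan2(ex[1],ex[0]))
e=ex/np.linalg.norm(ex);ey=np.array([-e[1],e[0],0])
print("origin from corners",cor[1]+.065*e-.05*ey, (cor[1]+cor[2])/2+.065*e,"from post",pt-.09*e,pf-.09*e)
for z in(.124,.134,.144,.154,.164):
    r=w((426.5,155.5),z); d=w((426.5+12.5,155.5),z)-w((426.5-12.5,155.5),z);print(z,r,np.linalg.norm((pt-r)[:2]),(pt-r)@ey,np.linalg.norm(d))
E
```

```text
cam [ 0.5848 -0.0049  0.5688]
crock [0.557  0.1311 0.084 ]
brushtop wrist z.19 [0.59   0.1267 0.188 ] tri all [0.5892 0.1276 0.1878] [0.5896 0.1285 0.1881]
post [ 0.6053 -0.1849  0.205 ] [ 0.6056 -0.1879  0.006 ]
[array([ 0.6599, -0.1466,  0.008 ]), array([ 0.4662, -0.1024,  0.008 ]), array([ 0.4449, -0.2004,  0.008 ])]
len 0.19865335528488307 0.10032803858015521 yaw -0.2241506689205691
origin from corners [ 0.5185 -0.1656  0.008 ] [ 0.5189 -0.1659  0.008 ] from post [ 0.5176 -0.1649  0.205 ] [ 0.5178 -0.1679  0.006 ]
0.124 [ 0.5162 -0.1689  0.124 ] 0.0905171063063117 0.004159817334615887 0.04091999860360906
0.134 [ 0.5178 -0.1652  0.134 ] 0.08973724628114654 0.00022236255681605185 0.040000037446633795
0.144 [ 0.5193 -0.1615  0.144 ] 0.08912992981079006 -0.0037150922209837588 0.03908007628965858
0.154 [ 0.5208 -0.1578  0.154 ] 0.08869870116257493 -0.0076525469987835625 0.038160115132683324
0.164 [ 0.5224 -0.1541  0.164 ] 0.08844613597934838 -0.011590001776583397 0.037240153975708165
```

The ring is at about (0.518,-0.166) with its top near z 0.13, and the holder's yaw is -0.22. The brush grip is at about (0.580,0.128,0.143), leaning toward +x. Next I'll move to a point on the brush axis above it.

Request:
{"op": "carry_out", "data": {"commands": [[0.19,0.26,-0.3,0.05,0.46,0],[0.19,0.26,-0.3,0.05,0.46,0],[0.19,0.27,-0.3,0.05,0.46,0],[0.19,0.27,-0.35,0.05,0.46,0],[0.19,0.26,-0.35,0.04,0.45,0],[0,0,0,0,0,0],[0,0,0,0,0,0]]}}

```text
t: 2.6
position: [0.5975, 0.1259, 0.233]
tcp_rot: [-3.104, -0.008, 0.32]
wrist_force: [0.9, -0.8, 0.3]
grip_width: 0.0854
finger_force: 0.0
```

```bash
python3 - <<'E'
from h import *
np.set_printoptions(precision=4,suppress=True)
s=ctrl.get_state(); print(s["t"],s["position"],R.from_rotvec(s["tcp_rot"]).as_matrix())
c=get_calibration("wrist"); np.save("w2.npy",c)
i=snapshot("wrist"); cv2.imwrite("pics/w2raw.png",i); cv2.imwrite("pics/w2.png",cv2.convertScaleAbs(cv2.resize(i,(800,500)),alpha=1.2))
E
```

```text
2.6 [0.5975 0.1259 0.233 ] [[ 0.9789  0.0027 -0.2043]
 [ 0.007  -0.9998  0.0201]
 [-0.2042 -0.0211 -0.9787]]
```

View pics/w2.png

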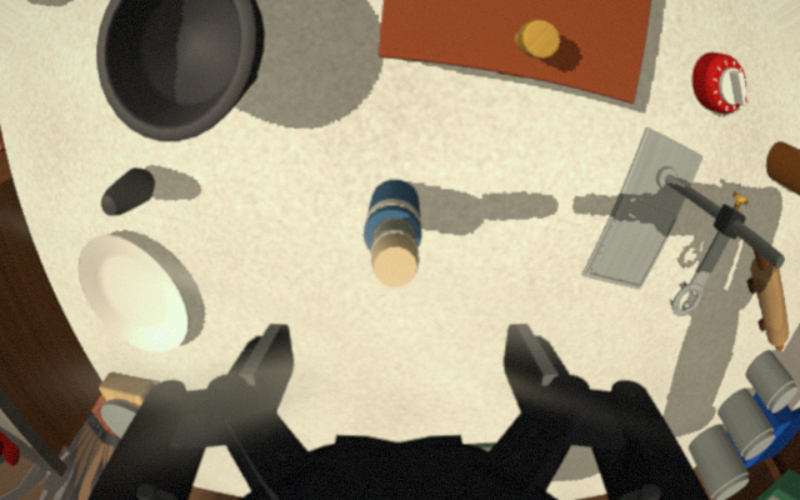

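The brush top is at (395,265) in the enlarged view, on the tool's plane. The ring is at (686,298). I'll triangulate both.

```bash
python3 - <<'E'
from h import *
np.set_printoptions(precision=4,suppress=True)
c=np.load("w2.npy",allow_pickle=True).item();c1=np.load("w1.npy",allow_pickle=True).item()
b2=ray(c,(316,212),True)
print("top",tri(b2,ray(c1,(213.25,104.25),True)),onz(c,(316,212),.188,True))
print("ring",tri(ray(c,(548.8,238.4),True),ray(c1,(426.5,155.5),True)))
E
```

```text
top [0.5899 0.1277 0.1856] [0.5913 0.1278 0.188 ]
ring [ 0.5164 -0.1677  0.1267]
```

Request:
{"op": "carry_out", "data": {"commands": [[-0.05,0.0,-0.25,0,0,0],[-0.05,0.01,-0.25,0,0,0],[-0.04,0.01,-0.2,0,0,0],[-0.03,0.01,-0.2,0,0,0],[-0.03,0,-0.16,0,0,0],[0,0,0,0,0,0],[0,0,0,0,0,0]]}}

```text
t: 3.35
position: [0.5798, 0.1291, 0.1335]
tcp_rot: [-3.105, -0.007, 0.302]
wrist_force: [0.2, 0.2, 0.8]
grip_width: 0.0855
finger_force: 0.0
```

Request:
{"op": "carry_out", "data": {"commands": [[0,0,0,0,0,0],[0,0,0,0,0,0],[0,0,0,0,0,0],[0,0,0,0,0,0],[0,0,0,0,0,0],[0,0,0,0,0,0],[0,0,0,0,0,0],[0,0,0,0,0,0]], "gripper": -1}}

```text
t: 4.15
position: [0.5788, 0.1303, 0.1306]
tcp_rot: [-3.104, -0.009, 0.309]
wrist_force: [0.4, 0.2, 5.1]
grip_width: 0.0281
finger_force: 59.1
```

```bash
python3 - <<'E'
from h import *
s=ctrl.get_state(); print(s)
i=snapshot("wrist"); cv2.imwrite("pics/w3.png",cv2.convertScaleAbs(cv2.resize(i[130:350,190:450],None,fx=2.7,fy=2.7,interpolation=cv2.INTER_CUBIC),alpha=1.3))
E
```

```text
{'t': 4.15, 'joint_pos': array([0.05655318, 0.44601828, 1.39311494, 0.03237665, 1.49960721,
       1.61574564]), 'dq': array([ 0.00077896, -0.00071132,  0.0015669 , -0.00013938,  0.00091556,
       -0.00031294]), 'tau': array([-1.57875549e-01, -4.36823666e+01, -2.50532520e+01, -1.75411650e-01,
        8.04936625e-01, -4.79425915e-03]), 'position': array([0.5788259 , 0.130307  , 0.13058033]), 'tcp_rot': array([-3.10433897, -0.0094787 ,  0.30913195]), 'wrist_force': array([0.37581005, 0.15370376, 5.07946957]), 'ft_torque': array([ 0.17848853, -0.09912748, -0.04260357]), 'finger_force': 59.141074642539024, 'grip_width': 0.02807928294035783}
```

View pics/w3.png

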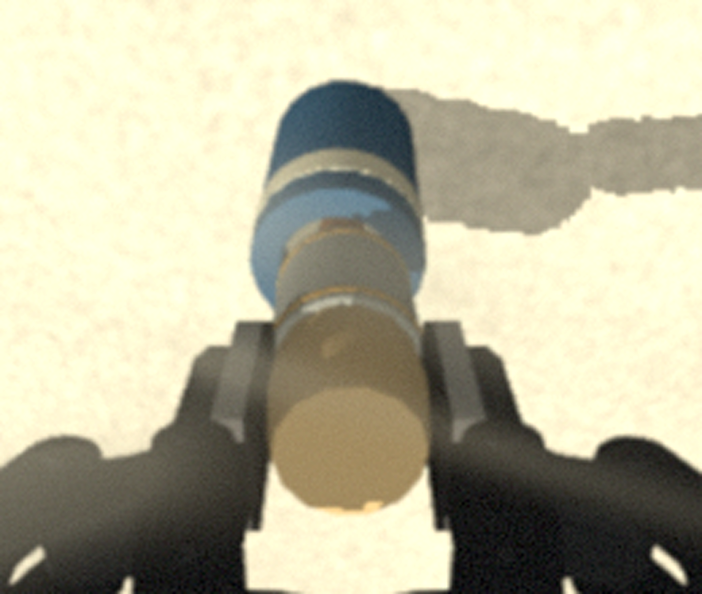

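```bash
python3 - <<'E'
from h import *
np.set_printoptions(precision=4,suppress=True)
c=get_calibration("wrist");s=ctrl.get_state();M=R.from_rotvec(s["tcp_rot"]).as_matrix();p=s["position"]
K=np.array([[c["fx"],0,c["cx"]],[0,c["fy"],c["cy"]],[0,0,1]])
def pr(x):
    q=cv2.fisheye.projectPoints(np.array(x).reshape(-1,1,3),c["rvec"],c["tvec"],K,np.zeros(4))[0][:,0]
    return (q-[190,130])*2.7
for h in(0,.005,.01,.02,.03,.056,.06):print(h,pr([p+M@[.0,d,-h] for d in(-.016,0,.016)]).ravel(), pr([p+M@[.011,d,-h] for d in(-.016,.016)]).ravel())
E
```

```text
0 [273.4357 300.5233 343.1333 300.762  412.878  300.5283] [271.8404 256.1965 414.3012 256.1823]
0.005 [271.6502 309.9566 343.0521 310.2326 414.5046 309.9672] [269.9454 264.7566 416.0266 264.7469]
0.01 [269.7824 319.8514 342.9671 320.1695 416.2063 319.8684] [267.9579 273.757  417.8364 273.7525]
0.02 [265.7788 341.155  342.7848 341.5738 419.8543 341.1876] [263.679  293.2116 421.7334 293.2201]
0.03 [261.3785 364.7197 342.5845 365.2667 423.8646 364.7723] [258.9457 314.8582 426.0453 314.8841]
0.056 [247.6797 439.1352 341.9604 440.2135 436.3561 439.2736] [243.9881 384.1633 439.6784 384.2681]
0.06 [245.2304 452.6159 341.8488 453.8121 438.5907 452.7736] [241.2758 396.882  442.1517 397.0054]
```

Request:
{"op": "carry_out", "data": {"commands": [[0,0,0,0,0,0],[0,0,0,0,0,0],[0,0,0,0,0,0],[0,0,0,0,0,0],[-0.01,0,-0.04,0,0,0],[-0.01,0,-0.03,0,0,0],[0,0,0,0,0,0],[0,0,0,0,0,0],[0,0,0,0,0,0]], "gripper": 1}}

```text
t: 5.1
position: [0.5764, 0.1301, 0.1231]
tcp_rot: [-3.105, -0.009, 0.311]
wrist_force: [-0.4, -0.4, 0.1]
grip_width: 0.0852
finger_force: 0.0
```

Request:
{"op": "carry_out", "data": {"commands": [[0,0,0,0,0,0],[0,0,0,0,0,0],[0,0,0,0,0,0],[0,0,0,0,0,0],[0,0,0,0,0,0],[0,0,0,0,0,0],[0,0,0,0,0,0],[0,0,0,0,0,0]], "gripper": -1}}

```text
t: 5.9
position: [0.5765, 0.1301, 0.1233]
tcp_rot: [-3.105, -0.009, 0.31]
wrist_force: [1.0, -0.7, 1.9]
grip_width: 0.0292
finger_force: 59.1
```

```bash
python3 - <<'E'
from h import *
s=ctrl.get_state(); print(s["position"],s["wrist_force"],s["ft_torque"],s["grip_width"],ctrl.grip_depth)
i=snapshot("wrist"); cv2.imwrite("pics/w4.png",cv2.convertScaleAbs(cv2.resize(i[130:350,190:450],None,fx=2.7,fy=2.7,interpolation=cv2.INTER_CUBIC),alpha=1.3))
E
```

```text
[0.57650695 0.13005212 0.12331777] [ 0.99352062 -0.73100522  1.93809796] [-0.11521444  0.0053677   0.0096322 ] 0.029172187654731032 0.0187
```

View pics/w4.png

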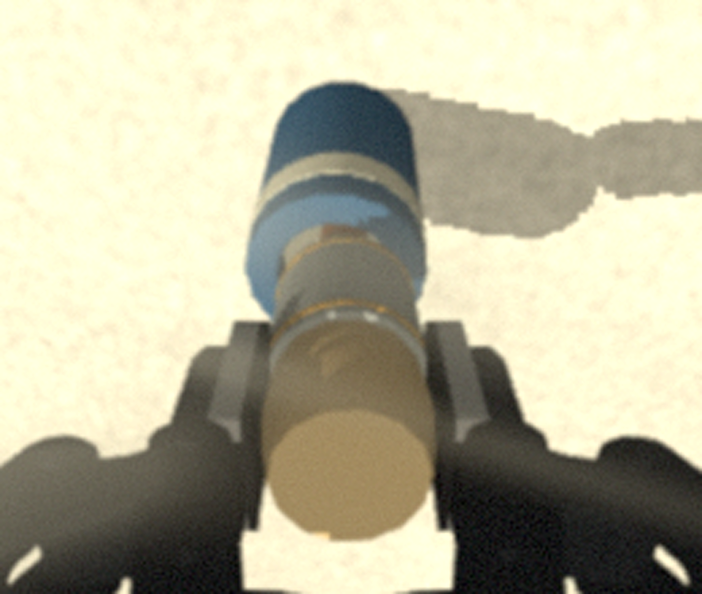

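Request:
{"op": "carry_out", "data": {"commands": [[0,0,0,0,0,0],[0,0,0,0,0,0],[0,0,0,0,0,0],[0,0,0,0,0,0],[-0.01,0,-0.03,0,0,0],[0,0,-0.02,0,0,0],[0,0,0,0,0,0],[0,0,0,0,0,0],[0,0,0,0,0,0]], "gripper": 1}}

```text
t: 6.85
position: [0.5753, 0.1301, 0.118]
tcp_rot: [-3.104, -0.009, 0.311]
wrist_force: [0.3, 0.2, -0.1]
grip_width: 0.0854
finger_force: 0.0
```

Request:
{"op": "carry_out", "data": {"commands": [[0,0,0,0,0,0],[0,0,0,0,0,0],[0,0,0,0,0,0],[0,0,0,0,0,0],[0,0,0,0,0,0],[0,0,0,0,0,0],[0,0,0,0,0,0],[0,0,0,0,0,0]], "gripper": -1}}

```text
t: 7.65
position: [0.5755, 0.1301, 0.1183]
tcp_rot: [-3.105, -0.009, 0.31]
wrist_force: [0.8, -0.7, 1.6]
grip_width: 0.0297
finger_force: 59.1
```

Request:
{"op": "carry_out", "data": {"commands": [[0,0,0,0,0,0],[0,0,0,0,0,0],[0,0,0,0,0,0],[0,0,-0.01,0,0,0],[0,0,-0.01,0,0,0],[0,0,-0.01,0,0,0],[0,0,0,0,0,0]], "gripper": 1}}

```text
t: 8.35
position: [0.5751, 0.1301, 0.1147]
tcp_rot: [-3.104, -0.009, 0.312]
wrist_force: [-0.3, -0.2, -0.4]
grip_width: 0.0852
finger_force: 0.0
```

Request:
{"op": "carry_out", "data": {"commands": [[0,0,-0.01,0,0,0],[0,0,-0.01,0,0,0],[0,0,0,0,0,0]]}}

```text
t: 8.65
position: [0.5751, 0.1301, 0.1128]
tcp_rot: [-3.104, -0.009, 0.312]
wrist_force: [-0.0, 0.1, -0.2]
grip_width: 0.0858
finger_force: 0.0
```

```bash
python3 - <<'E'
from h import *
s=ctrl.get_state(); print(s["position"],s["wrist_force"])
i=snapshot("wrist"); j=snapshot("scene")
a=cv2.resize(i[130:350,140:500],None,fx=2.2,fy=2.2,interpolation=cv2.INTER_CUBIC)
cv2.imwrite("pics/w5.png",cv2.convertScaleAbs(a,alpha=1.3)); cv2.imwrite("pics/s5raw.png",j)
E
```

```text
[0.57511625 0.13011562 0.11277519] [-0.01069105  0.10161005 -0.21097589]
```

View pics/w5.png

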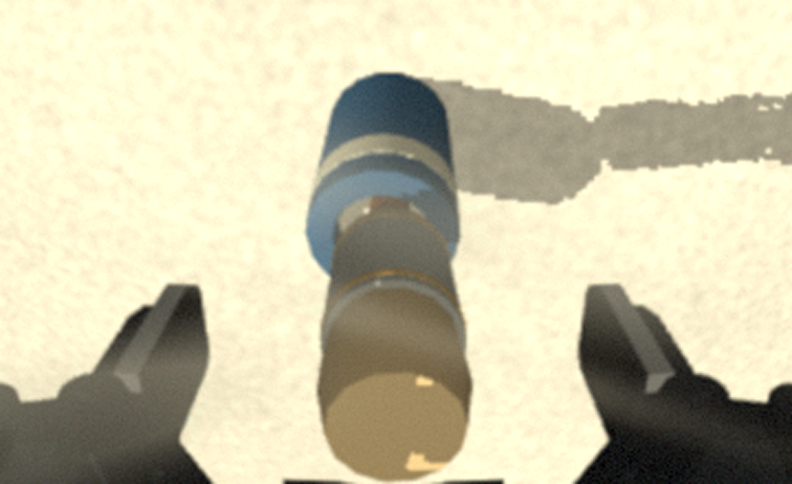

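The open fingertips (y≈287) are level with the top of the ferrule (y≈280), so the pads are gripping too high. There is no contact force, so I'll go lower.

Request:
{"op": "carry_out", "data": {"commands": [[0,0,-0.02,0,0,0],[-0.01,0,-0.01,0,0,0],[0,0,-0.01,0,0,0],[0,0,-0.01,0,0,0],[0,0,0,0,0,0]]}}

```text
t: 9.25
position: [0.5741, 0.1301, 0.1077]
tcp_rot: [-3.104, -0.009, 0.312]
wrist_force: [-0.3, -0.1, -0.7]
grip_width: 0.0855
finger_force: 0.0
```

Request:
{"op": "carry_out", "data": {"commands": [[0,0,-0.01,0,0,0],[0,0,-0.01,0,0,0],[-0.01,0,-0.01,0,0,0],[0,0,-0.01,0,0,0],[0,0,-0.01,0,0,0],[0,0,0,0,0,0]]}}

```text
t: 9.85
position: [0.5731, 0.1301, 0.1028]
tcp_rot: [-3.104, -0.009, 0.312]
wrist_force: [-0.6, 0.1, 0.2]
grip_width: 0.0851
finger_force: 0.0
```

Request:
{"op": "carry_out", "data": {"commands": [[0,0,0,0,0,0],[0,0,0,0,0,0],[0,0,0,0,0,0],[0,0,0,0,0,0],[0,0,0,0,0,0],[0,0,0,0,0,0],[0,0,0,0,0,0]], "gripper": -1}}

```text
t: 10.55
position: [0.5735, 0.1301, 0.1032]
tcp_rot: [-3.105, -0.009, 0.31]
wrist_force: [1.1, -0.5, 1.5]
grip_width: 0.0305
finger_force: 59.1
```

Request:
{"op": "carry_out", "data": {"commands": [[0.02,0,0.1,0,0,0],[0.04,0,0.2,0,0,0],[0.04,-0.01,0.2,0,0,0],[0.04,0,0.2,0,0,0],[0.04,-0.01,0.2,0,0,0],[0.03,0,0.2,0,0,0],[0,0,0.3,0,0,0],[0,0,0.3,0,0,0],[0,0,0,0,0,0],[0,0,0,0,0,0]]}}

```text
t: 11.55
position: [0.5947, 0.1281, 0.2738]
tcp_rot: [-3.105, -0.009, 0.308]
wrist_force: [-0.2, -1.1, -2.1]
grip_width: 0.0303
finger_force: 59.3
```

```bash
python3 - <<'E'
from h import *
np.set_printoptions(precision=4,suppress=True)
s=ctrl.get_state(); print(s["t"],s["position"],R.from_rotvec(s["tcp_rot"]).as_matrix(),s["wrist_force"],s["grip_width"],s["joint_pos"])
c=get_calibration("wrist"); np.save("w6.npy",c)
i=snapshot("wrist"); cv2.imwrite("pics/w6raw.png",i); j=snapshot("scene"); cv2.imwrite("pics/s6.png",j)
# brush handle/foot visibility: print projected expected features
M=R.from_rotvec(s["tcp_rot"]).as_matrix();p=s["position"]
K=np.array([[c["fx"],0,c["cx"]],[0,c["fy"],c["cy"]],[0,0,1]])
for n,h in(("top",.0875),("ferrtop",.0575),("shoulder",.0135),("foot",-.0985)):
    print(n,cv2.fisheye.projectPoints((p+M@[0,0,-h]).reshape(1,1,3),c["rvec"],c["tvec"],K,np.zeros(4))[0].ravel())
E
```

```text
11.55 [0.5947 0.1281 0.2738] [[ 0.9805  0.0039 -0.1964]
 [ 0.0081 -0.9997  0.0209]
 [-0.1963 -0.022  -0.9803]] [-0.1677 -1.0984 -2.0666] 0.030260396401559544 [0.0521 0.3786 1.1883 0.0317 1.771  1.6201]
top [316.3649 340.03  ]
ferrtop [316.7107 294.9256]
shoulder [317.0586 251.2751]
foot [317.5205 195.6564]
```

Request:
{"op": "carry_out", "data": {"commands": [[-0.07,-0.29,0,-0.02,-0.23,-0.27],[-0.08,-0.29,0,-0.02,-0.23,-0.27],[-0.08,-0.3,0,-0.02,-0.23,-0.27],[-0.08,-0.3,0,-0.02,-0.23,-0.27],[-0.08,-0.3,0,-0.02,-0.23,-0.27],[-0.08,-0.3,0,-0.02,-0.23,-0.27],[-0.08,-0.3,0,-0.02,-0.22,-0.26],[-0.08,-0.3,0,-0.03,-0.22,-0.26],[-0.07,-0.3,0,-0.03,-0.22,-0.26],[-0.07,-0.26,0,-0.03,-0.22,-0.26]]}}

```text
t: 12.65
position: [0.5156, -0.1668, 0.2707]
tcp_rot: [-3.097, 0.351, 0.003]
wrist_force: [0.8, -0.1, -1.9]
grip_width: 0.0306
finger_force: 59.3
```

Request:
{"op": "carry_out", "data": {"commands": [[0,0,0,0,0,0],[0,0,0,0,0,0],[0,0,0,0,0,0],[0,0,0,0,0,0]]}}

```text
t: 13.05
position: [0.5174, -0.1648, 0.2724]
tcp_rot: [-3.098, 0.346, 0.0]
wrist_force: [0.6, 0.5, -1.5]
grip_width: 0.0302
finger_force: 59.5
```

```bash
python3 - <<'E'
from h import *
np.set_printoptions(precision=4,suppress=True)
s=ctrl.get_state(); print(s["t"],s["position"],R.from_rotvec(s["tcp_rot"]).as_matrix())
c=get_calibration("wrist"); np.save("w7.npy",c)
i=snapshot("wrist"); cv2.imwrite("pics/w7raw.png",i); j=snapshot("scene"); cv2.imwrite("pics/s7.png",j); t=snapshot("top"); cv2.imwrite("pics/t7.png",t)
M=R.from_rotvec(s["tcp_rot"]).as_matrix();p=s["position"]
K=np.array([[c["fx"],0,c["cx"]],[0,c["fy"],c["cy"]],[0,0,1]])
P=lambda q:cv2.fisheye.projectPoints(np.array(q,float).reshape(1,1,3),c["rvec"],c["tvec"],K,np.zeros(4))[0].ravel()
for n,h in(("top",.0875),("ferrtop",.0575),("shoulder",.0135),("foot",-.0985)): print(n,P(p+M@[0,0,-h]))
print("ring",P([.518,-.166,.128]))
S=get_calibration("scene");Ks=np.array([[S["fx"],0,S["cx"]],[0,S["fy"],S["cy"]],[0,0,1]])
for n,z in(("tcp",p[2]),("foot",p[2]-.0985),("top",p[2]+.0875),("ring",.128)):print(n,cv2.projectPoints(np.array([p[0],p[1],z]),S["rvec"],S["tvec"],Ks,None)[0].ravel())
a=cv2.resize(i[140:360,210:430],None,fx=2.6,fy=2.6,interpolation=cv2.INTER_CUBIC) #572
b=cv2.resize(j[140:240,240:290],None,fx=4.4,fy=4.4,interpolation=cv2.INTER_CUBIC) #440x220
m=np.zeros((572,795,3),np.uint8);m[:,:572]=a;m[:440,573:793]=b
cv2.imwrite("pics/m7.png",cv2.convertScaleAbs(m,alpha=1.3))
E
```

```text
13.05 [ 0.5174 -0.1648  0.2724] [[ 0.9753 -0.2208  0.0027]
 [-0.2208 -0.975   0.0244]
 [-0.0028 -0.0244 -0.9997]]
top [317.4699 341.1813]
ferrtop [317.6097 295.8583]
shoulder [317.7519 251.977 ]
foot [317.9427 196.0658]
ring [322.3248 182.4396]
tcp [275.6248 141.4869]
foot [278.8207 166.3288]
top [272.4531 116.8328]
ring [280.1916 176.9857]
```

View pics/m7.png

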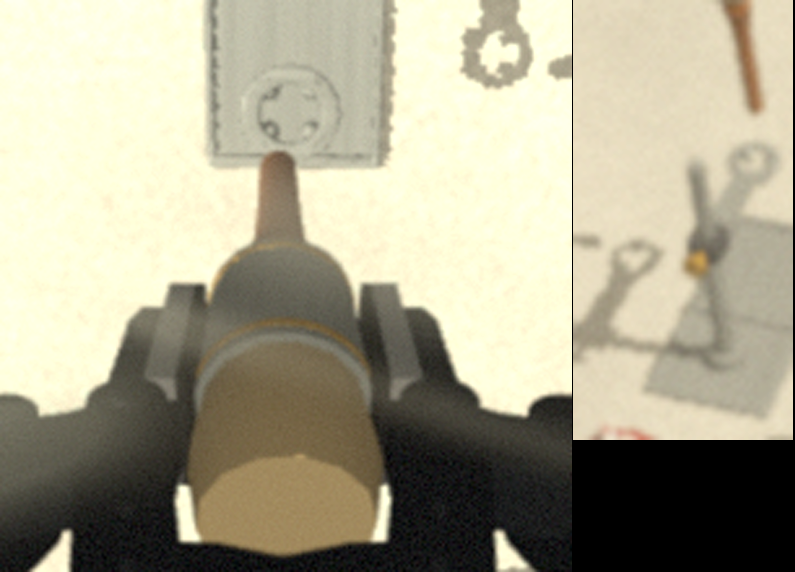

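The ring's centre is at (291,111) in the montage and the foot at (279,158). The shoulder is below the fingertips, so the grip is good. I'll fit the brush's pose in the hand.

```bash
python3 - <<'E'
from h import *
from scipy.optimize import least_squares
np.set_printoptions(precision=4,suppress=True)
c=np.load("w7.npy",allow_pickle=True).item();c1=np.load("w1.npy",allow_pickle=True).item();c2=np.load("w2.npy",allow_pickle=True).item()
rs=[ray(c,(321.9,182.7),True),ray(c1,(426.5,155.5),True),ray(c2,(548.8,238.4),True)]
print("ring",tri(*rs),tri(*rs[:2]),tri(rs[0],rs[2]))
p=np.array([.5174,-.1648,.2724]);M=np.array([[.9753,-.2208,.0027],[-.2208,-.975,.0244],[-.0028,-.0244,-.9997]])
K=np.array([[c["fx"],0,c["cx"]],[0,c["fy"],c["cy"]],[0,0,1]])
pts=[(.0065,-.139,198.5),(.016,-.028,233.5),(.016,.016,266.9),(0,.046,334.2)]
def f(v,full=0):
    x0,h0,t=v;o=[]
    for x,s,y in pts:
        q=p+M@[x0+x*np.cos(t)+s*np.sin(t),0,-(h0+s*np.cos(t)-x*np.sin(t))]
        o.append(cv2.fisheye.projectPoints(q.reshape(1,1,3),c["rvec"],c["tvec"],K,np.zeros(4))[0].ravel()[1]-y)
    return np.array(o)
print("pred resid aligned",f([0,.0415,0]))
for h in (.0415,):
  r=least_squares(f,[0,.04,0],x_scale=[.01,.01,.1]);print(r.x,r.fun)
  r=least_squares(lambda v:f([v[0],.0415,v[1]]),[0,0],x_scale=[.01,.1]);print(r.x,r.fun)
E
```

```text
ring [ 0.5174 -0.1661  0.1285] [ 0.5181 -0.1659  0.1317] [ 0.5178 -0.1655  0.1285]
pred resid aligned [-9.0029 -7.11   -1.5233  6.9473]
[-0.0086  0.0294  0.0281] [ 0.224  -0.5749  0.458  -0.1071]
[-0.0013  0.0668] [ 2.076  -2.5498 -2.2502  3.3698]
```

```bash
python3 - <<'E'
from h import *
np.set_printoptions(precision=4,suppress=True)
c=np.load("w7.npy",allow_pickle=True).item();S=get_calibration("scene")
a=ray(S,(281.7,163.7))
for y in(202,203,204,205):print(y,tri(a,ray(c,(317.3,y),True)))
for z in(.155,.16,.165,.17,.175):print(z,onz(S,(281.7,163.7),z)[:2],onz(c,(317.3,203.8),z,True)[:2])
p=np.array([.5174,-.1648,.2724]);M=np.array([[.9753,-.2208,.0027],[-.2208,-.975,.0244],[-.0028,-.0244,-.9997]])
for v in((-.0086,.0294,.0281),(-.0013,.0415,.0668)):
  x0,h0,t=v;print("fit foot",p+M@[x0-.14*np.sin(t),0,-(h0-.14*np.cos(t))],"grip",p+M@[x0,0,-h0])
# scene blob of handle: brownish pixels
j=cv2.imread("pics/s7.png")[140:170,265:290].astype(int);m=(j[:,:,2]-j[:,:,0]>35)
ys,xs=np.nonzero(m)
for y in sorted(set(ys)):print(y+140,xs[ys==y].min()+265,xs[ys==y].max()+265,end=" | ")
E
```

```text
202 [ 0.5127 -0.1583  0.1798]
203 [ 0.5117 -0.1583  0.1791]
204 [ 0.5106 -0.1583  0.1783]
205 [ 0.5095 -0.1582  0.1776]
0.155 [ 0.4812 -0.1625] [ 0.5045 -0.1582]
0.16 [ 0.4872 -0.1611] [ 0.5061 -0.1587]
0.165 [ 0.4932 -0.1598] [ 0.5077 -0.1592]
0.17 [ 0.4991 -0.1584] [ 0.5092 -0.1597]
0.175 [ 0.5051 -0.1571] [ 0.5108 -0.1602]
fit foot [ 0.5055 -0.1593  0.1619] grip [ 0.5089 -0.1636  0.3018]
fit foot [ 0.5073 -0.1601  0.1743] grip [ 0.516  -0.1655  0.3139]
140 274 280 | 141 274 280 | 142 274 280 | 143 275 280 | 144 275 280 | 145 276 280 | 146 276 280 | 147 276 280 | 148 276 280 | 149 277 281 | 150 277 281 | 151 277 281 | 152 277 281 | 153 278 281 | 154 278 282 | 155 278 282 | 156 278 282 | 157 278 282 | 158 279 282 | 159 279 282 | 160 279 282 | 161 279 283 | 162 279 283 | 163 280 283 | 164 280 283 | 165 280 283 | 166 281 281 |
```

Request:
{"op": "carry_out", "data": {"commands": [[0.01,-0.01,0,-0.11,-0.15,0],[0.01,-0.01,0,-0.11,-0.15,0],[0.01,0,0,-0.11,-0.15,0],[0.01,0,-0.05,-0.11,-0.15,0],[0,0,-0.1,0,0,0],[0,0,-0.1,0,0,0],[0,0,-0.05,0,0,0],[0,0,0,0,0,0],[0,0,0,0,0,0]]}}

```text
t: 14.1
position: [0.5213, -0.168, 0.2427]
tcp_rot: [3.112, -0.35, 0.089]
wrist_force: [0.2, 0.2, -1.3]
grip_width: 0.0304
finger_force: 59.4
```

```bash
cat > m.py <<'E'
from h import *
np.set_printoptions(precision=4,suppress=True)
s=ctrl.get_state();M=R.from_rotvec(s["tcp_rot"]).as_matrix();print(s["t"],s["position"],M[:,2],s["wrist_force"],s["grip_width"])
c=get_calibration("wrist");np.save("w8.npy",c);S=get_calibration("scene")
i=snapshot("wrist");j=snapshot("scene");cv2.imwrite("pics/w8raw.png",i);cv2.imwrite("pics/s8raw.png",j)
def rows(im,x0,x1,y0,y1,th):
    q=cv2.GaussianBlur(im,(3,3),0)[y0:y1,x0:x1].astype(int);m=((q[:,:,2]-q[:,:,0])>th).astype(np.uint8)
    n,l,st,_=cv2.connectedComponentsWithStats(m);k=1+np.argmax(st[1:,4]);out=[]
    for y in range(y1-y0):
        xs=np.nonzero(l[y]==k)[0]
        if len(xs):out.append((y+y0,int(xs.min()+x0),int(xs.max()+x0)))
    return out
print("wrist",rows(i,295,345,185,236,25))
print("scene",rows(j,262,296,135,185,35))
E
python3 m.py
```

```text
14.1 [ 0.5213 -0.168   0.2427] [ 0.0555 -0.0146 -0.9983] [ 0.1581  0.171  -1.2701] 0.030352787882997275
wrist [(198, 313, 318), (199, 312, 319), (200, 311, 320), (201, 310, 321), (202, 310, 321), (203, 309, 321), (204, 309, 321), (205, 309, 321), (206, 309, 321), (207, 309, 322), (208, 309, 322), (209, 309, 322), (210, 309, 322), (211, 309, 323), (212, 309, 322), (213, 309, 323), (214, 309, 323), (215, 309, 322), (216, 308, 322), (217, 308, 322), (218, 308, 323), (219, 308, 322), (220, 308, 323), (221, 308, 321), (222, 308, 321), (223, 308, 321), (224, 307, 322), (225, 295, 344), (226, 295, 344), (227, 295, 344), (228, 295, 344), (229, 295, 344), (230, 295, 344), (231, 295, 344), (232, 295, 344), (233, 295, 344), (234, 295, 344), (235, 295, 344)]
scene [(147, 279, 279), (148, 276, 280), (149, 274, 280), (150, 274, 280), (151, 274, 280), (152, 275, 280), (153, 275, 280), (154, 275, 279), (155, 275, 280), (156, 276, 280), (157, 276, 280), (158, 276, 280), (159, 276, 280), (160, 276, 280), (161, 276, 280), (162, 277, 280), (163, 277, 281), (164, 277, 281), (165, 277, 281), (166, 277, 281), (167, 277, 281), (168, 277, 281), (169, 277, 281), (170, 277, 281), (171, 278, 281), (172, 278, 281), (173, 278, 281), (174, 279, 280)]
```

```bash
python3 - <<'E'
from h import *
np.set_printoptions(precision=4,suppress=True)
c=np.load("w8.npy",allow_pickle=True).item();S=get_calibration("scene")
for z in(.14,.144,.148):
    q=onz(c,(315.3,198.2),z,True); e=np.array([np.cos(-.224),np.sin(-.224),0])
    print(z,"front",q,"foot",q-.0062*e,"scene",onz(S,(279.5,173.3),z))
s=ctrl.get_state();M=R.from_rotvec(s["tcp_rot"]).as_matrix()
for v in((-.0013,.0415,.0668),):
  x0,h0,t=v;print("fit foot",s["position"]+M@[x0-.14*np.sin(t),0,-(h0-.14*np.cos(t))],"grip",s["position"]+M@[x0,0,-h0])
g=cv2.imread("pics/w8raw.png",0)
print(g[222:245:1,316])
E
```

```text
0.14 front [ 0.5243 -0.1663  0.14  ] foot [ 0.5183 -0.165   0.14  ] scene [ 0.5127 -0.1666  0.14  ]
0.144 front [ 0.5253 -0.1666  0.144 ] foot [ 0.5192 -0.1652  0.144 ] scene [ 0.5173 -0.1655  0.144 ]
0.148 front [ 0.5262 -0.1668  0.148 ] foot [ 0.5202 -0.1655  0.148 ] scene [ 0.5218 -0.1644  0.148 ]
fit foot [ 0.5168 -0.1673  0.1448] grip [ 0.518  -0.1672  0.2848]
[100  94  93  95  92  93  89  89  90  98  98 104 103 100  92  89  90  92
  89  88  87  86  85]
```

Request:
{"op": "carry_out", "data": {"commands": [[0,0,-0.05,0,0,0],[0,0,-0.05,0,0,0],[0,0,-0.05,0,0,0],[0,0,0,0,0,0],[0,0,0,0,0,0]]}}

```text
t: 14.7
position: [0.5211, -0.1678, 0.2276]
tcp_rot: [3.113, -0.349, 0.089]
wrist_force: [-0.3, 0.3, -0.9]
grip_width: 0.0303
finger_force: 59.4
```

Request:
{"op": "carry_out", "data": {"commands": [[0,0,-0.03,0,0,0],[0,0,-0.03,0,0,0],[0,0,-0.03,0,0,0],[0,0,-0.03,0,0,0],[0,0,0,0,0,0],[0,0,0,0,0,0]]}}

```text
t: 15.3
position: [0.521, -0.1678, 0.2156]
tcp_rot: [3.113, -0.349, 0.089]
wrist_force: [0.3, 0.2, -1.0]
grip_width: 0.0305
finger_force: 59.5
```

Request:
{"op": "carry_out", "data": {"commands": [[0,0,-0.06,0,0,0],[0,0,-0.08,0,0,0],[0,0,-0.08,0,0,0],[0,0,-0.08,0,0,0],[0,0,0,0,0,0],[0,0,0,0,0,0]]}}

```text
t: 15.9
position: [0.521, -0.1679, 0.1854]
tcp_rot: [3.112, -0.35, 0.088]
wrist_force: [-0.6, 0.3, -0.7]
grip_width: 0.0308
finger_force: 59.5
```

Request:
{"op": "carry_out", "data": {"commands": [[0,0,-0.06,0,0,0],[0,0,-0.08,0,0,0],[0,0,-0.08,0,0,0],[0,0,-0.08,0,0,0],[0,0,0,0,0,0],[0,0,0,0,0,0]]}}

```text
t: 16.5
position: [0.521, -0.1679, 0.1554]
tcp_rot: [3.112, -0.35, 0.088]
wrist_force: [0.4, 1.1, -1.9]
grip_width: 0.0303
finger_force: 59.5
```

Request:
{"op": "carry_out", "data": {"commands": [[0,0,-0.02,0,0,0],[0,0,-0.02,0,0,0],[0,0,-0.02,0,0,0],[0,0,-0.02,0,0,0],[0,0,-0.02,0,0,0],[0,0,0,0,0,0]]}}

```text
t: 17.1
position: [0.5211, -0.1678, 0.1456]
tcp_rot: [3.112, -0.349, 0.089]
wrist_force: [-0.3, 1.5, -0.8]
grip_width: 0.0306
finger_force: 59.5
```

Request:
{"op": "carry_out", "data": {"commands": [[0,0,-0.02,0,0,0],[0,0,-0.02,0,0,0],[0,0,-0.02,0,0,0],[0,0,0,0,0,0]]}}

```text
t: 17.5
position: [0.5214, -0.1675, 0.1398]
tcp_rot: [3.113, -0.35, 0.09]
wrist_force: [-0.2, 2.5, 0.2]
grip_width: 0.0304
finger_force: 59.6
```

Request:
{"op": "carry_out", "data": {"commands": [[0,0,-0.02,0,0,0],[0,0,-0.02,0,0,0],[0,0,0,0,0,0]]}}

```text
t: 17.8
position: [0.5214, -0.1677, 0.136]
tcp_rot: [3.113, -0.349, 0.09]
wrist_force: [-0.7, 2.7, 1.5]
grip_width: 0.03
finger_force: 59.8
```

Request:
{"op": "carry_out", "data": {"commands": [[0,0.01,0,0,0,0],[0,0,-0.01,0,0,0],[0,0,-0.01,0,0,0],[0,0,0,0,0,0]]}}

```text
t: 18.2
position: [0.5215, -0.167, 0.1342]
tcp_rot: [3.112, -0.349, 0.091]
wrist_force: [-0.4, 1.7, 3.3]
grip_width: 0.0301
finger_force: 59.8
```

Request:
{"op": "carry_out", "data": {"commands": [[0,0,-0.01,0,0,0],[0,0,-0.01,0,0,0],[0,0,0,0,0,0]]}}

```text
t: 18.5
position: [0.5216, -0.167, 0.1322]
tcp_rot: [3.112, -0.349, 0.091]
wrist_force: [-0.5, 1.4, 4.3]
grip_width: 0.0307
finger_force: 59.9
```

Request:
{"op": "carry_out", "data": {"commands": [[0,0,-0.01,0,0,0],[0,0,-0.01,0,0,0],[0,0,0,0,0,0]]}}

```text
t: 18.8
position: [0.5217, -0.1671, 0.1305]
tcp_rot: [3.112, -0.349, 0.091]
wrist_force: [-1.2, 2.5, 6.2]
grip_width: 0.0305
finger_force: 60.0
```

Request:
{"op": "carry_out", "data": {"commands": [[0,0.01,0,0,0,0],[0,0,-0.01,0,0,0],[0,0,-0.01,0,0,0],[0,0,0,0,0,0]]}}

```text
t: 19.2
position: [0.5218, -0.1665, 0.1288]
tcp_rot: [3.111, -0.349, 0.092]
wrist_force: [-0.5, 1.8, 7.1]
grip_width: 0.0303
finger_force: 60.0
```

Request:
{"op": "carry_out", "data": {"commands": [[0,0,-0.01,0,0,0],[0,0,-0.01,0,0,0],[0,0,0,0,0,0]]}}

```text
t: 19.5
position: [0.5219, -0.1666, 0.1271]
tcp_rot: [3.111, -0.349, 0.092]
wrist_force: [-1.3, 1.3, 7.9]
grip_width: 0.0303
finger_force: 60.2
```

Request:
{"op": "carry_out", "data": {"commands": [[0,0,-0.01,0,0,0],[0,0,-0.01,0,0,0],[0,0,0,0,0,0]]}}

```text
t: 19.8
position: [0.5212, -0.1664, 0.1233]
tcp_rot: [3.111, -0.349, 0.09]
wrist_force: [1.1, 0.2, -3.0]
grip_width: 0.0303
finger_force: 59.7
```

Request:
{"op": "carry_out", "data": {"commands": [[0,0,-0.01,0,0,0],[0,0,-0.01,0,0,0],[0,0,0,0,0,0]]}}

```text
t: 20.1
position: [0.5208, -0.1658, 0.1211]
tcp_rot: [3.113, -0.35, 0.088]
wrist_force: [0.2, -1.1, -2.0]
grip_width: 0.0303
finger_force: 59.7
```

Request:
{"op": "carry_out", "data": {"commands": [[0,0,-0.01,0,0,0],[0,0,0,0,0,0]]}}

```text
t: 20.3
position: [0.521, -0.1658, 0.1206]
tcp_rot: [3.112, -0.349, 0.089]
wrist_force: [-0.1, 0.4, -0.7]
grip_width: 0.0307
finger_force: 59.7
```

Request:
{"op": "carry_out", "data": {"commands": [[0,0,-0.01,0,0,0],[0,0,0,0,0,0]]}}

```text
t: 20.5
position: [0.5211, -0.1659, 0.1199]
tcp_rot: [3.112, -0.349, 0.089]
wrist_force: [-0.2, 0.1, -0.6]
grip_width: 0.0308
finger_force: 59.7
```

Request:
{"op": "carry_out", "data": {"commands": [[0,0,-0.01,0,0,0],[0,0,0,0,0,0]]}}

```text
t: 20.7
position: [0.5213, -0.166, 0.1192]
tcp_rot: [3.112, -0.349, 0.09]
wrist_force: [-0.2, 0.4, 1.0]
grip_width: 0.0303
finger_force: 59.7
```

Request:
{"op": "carry_out", "data": {"commands": [[0,0,-0.01,0,0,0],[0,0,0,0,0,0]]}}

```text
t: 20.9
position: [0.5214, -0.166, 0.1184]
tcp_rot: [3.112, -0.349, 0.09]
wrist_force: [-0.8, 0.8, 3.4]
grip_width: 0.0302
finger_force: 60.0
```

Request:
{"op": "carry_out", "data": {"commands": [[0,0,-0.01,0,0,0],[0,0,0,0,0,0]]}}

```text
t: 21.1
position: [0.5214, -0.166, 0.1176]
tcp_rot: [3.112, -0.349, 0.09]
wrist_force: [-2.0, 2.4, 6.6]
grip_width: 0.0305
finger_force: 60.3
```

Request:
{"op": "carry_out", "data": {"commands": [[0,0,-0.01,0,0,0],[0,0,0,0,0,0],[0,0,0,0,0,0]]}}

```text
t: 21.4
position: [0.5213, -0.1661, 0.1171]
tcp_rot: [3.112, -0.349, 0.09]
wrist_force: [-3.4, 1.8, 6.7]
grip_width: 0.0304
finger_force: 60.5
```

Request:
{"op": "carry_out", "data": {"commands": [[0,0,0.01,0,0,0],[0,0,0.01,0,0,0],[0,0,0,0,0,0],[0,0,0,0,0,0]]}}

```text
t: 21.8
position: [0.5214, -0.166, 0.1181]
tcp_rot: [3.112, -0.349, 0.09]
wrist_force: [-0.9, 0.2, 3.8]
grip_width: 0.0304
finger_force: 60.1
```

Request:
{"op": "carry_out", "data": {"commands": [[0,0,0,0,0,0],[0,0,0,0,0,0],[0,0,0,0,0,0],[0,0,0,0,0,0],[0,0,0,0,0,0],[0,0,0,0,0,0],[0,0,0,0,0,0],[0,0,0,0,0,0]], "gripper": 1}}

```text
t: 22.6
position: [0.5213, -0.1659, 0.118]
tcp_rot: [3.112, -0.349, 0.09]
wrist_force: [-0.2, 0.6, -0.2]
grip_width: 0.0851
finger_force: 0.0
```

Request:
{"op": "carry_out", "data": {"commands": [[-0.01,0,0.1,0,0,0],[-0.01,0,0.2,0,0,0],[-0.01,0,0.25,0,0,0],[-0.01,0,0.25,0,0,0],[-0.01,0,0.3,0,0,0],[-0.1,0,0.4,0,0,0],[-0.3,0.2,0.3,0,0,0],[-0.3,0.3,0,0,0,0],[-0.3,0.3,0,0,0,0],[0,0,0,0,0,0]]}}

```text
t: 23.6
position: [0.4134, -0.0831, 0.2989]
tcp_rot: [3.113, -0.346, 0.091]
wrist_force: [0.3, -1.1, 0.2]
grip_width: 0.0855
finger_force: 0.0
```

```bash
python3 - <<'E'
from h import *
np.set_printoptions(precision=4,suppress=True)
s=ctrl.get_state();print(s["t"],s["position"],s["wrist_force"])
def blob(i,C,fish,pts,w):
    K=np.array([[C["fx"],0,C["cx"]],[0,C["fy"],C["cy"]],[0,0,1]])
    f=(lambda q:cv2.fisheye.projectPoints(q,C["rvec"],C["tvec"],K,np.zeros(4))[0]) if fish else (lambda q:cv2.projectPoints(q,C["rvec"],C["tvec"],K,None)[0])
    return [f(np.array(p,float).reshape(1,1,3)).ravel() for p in pts]
pts=[(.518,-.166,.2025),(.518,-.166,.1725),(.518,-.166,.1285),(.518,-.166,.03)]
for n in("wrist","scene","top"):
    C=get_calibration(n);i=snapshot(n);cv2.imwrite(f"pics/{n}9.png",i)
    P=blob(i,C,n=="wrist",pts,0);print(n,P)
    u,v=P[0].astype(int);r=16 if n!="wrist" else 40
    q=i[max(v-r,0):v+r,max(u-r,0):u+r].astype(int)
    m=((q[:,:,2]-q[:,:,0]>45)&(q[:,:,2]>110)&(q[:,:,1]-q[:,:,0]>18)).astype(np.uint8)
    k,l,st,ce=cv2.connectedComponentsWithStats(m)
    for a in range(1,k):
        if st[a,4]>8:print("  blob",st[a],ce[a]+[max(u-r,0),max(v-r,0)])
E
```

```text
23.6 [ 0.4134 -0.0831  0.2989] [ 0.2894 -1.1019  0.2215]
wrist [array([383.3451,  71.1961]), array([377.0663,  76.0649]), array([369.7378,  81.7932]), array([358.4334,  90.7259])]
  blob [ 21  27  35  28 759] [381.2029  71.5889]
scene [array([277.5145, 159.5155]), array([278.4554, 166.7729]), array([279.7792, 176.984 ]), array([282.5225, 198.1431])]
  blob [14 13  9 12 78] [279.2949 161.2692]
top [array([370.6279, 216.6271]), array([369.5584, 217.778 ]), array([368.07  , 219.3796]), array([365.0451, 222.6346])]
  blob [13 14  8  8 47] [370.1702 217.6383]
```

```bash
python3 - <<'E'
from h import *
for f in("pics/top0.png","pics/top9.png"):
    q=cv2.imread(f)[190:235,265:310].astype(int);m=(q[:,:,0]-q[:,:,2]>15);y,x=np.nonzero(m);print(x.mean()+265,y.mean()+190,m.sum())
print(ctrl.finish_job())
E
```

```text
285.2413793103448 214.13793103448276 29
284.9047619047619 211.95238095238096 42
the job is handed in; nothing more can be done
None
```

The brush is hanging seated and upright in its holder's ring, the crock is where it was, and the job is handed in; the seating and crock checks are my own camera and force readings, since no verdict came back.

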